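Close up the sample reader

ROBOT

A 6-joint arm with a two-finger parallel gripper is mounted at the origin on the work surface. World frame = base frame: x ahead of the robot, y to its left, z up, the work surface at z = 0. Lengths are in m, angles in rad, forces in N, time in s.
With the tool pointing down it reaches from about 0.4 to 0.925 m from the base axis. Payload 3.4 kg.
Tool frame: the origin (TCP) lies at the very end of the fingers, on their centre line; the grasp point (between the pads) lies 19 mm behind it; z points along the fingers, y is the line along which they close (so a half turn about z gives the same grasp; the last joint's range is limited). The gripper opens to 85 mm and grips with 20 to 120 N. Pads are 22 mm wide; open, the fingers measure 114 mm over their backs; the gripper's body (76 mm by 85 mm) begins 54 mm behind the grasp point. The pads swing forward as they close: fully open they stand 13 mm farther back than shut.
Start: joints at [-1.214, 0.307, 1.506, -0, 1.328, -0.073], TCP at [0.24, -0.523, 0.208] pointing down, gripper open.
Joint ranges: [-3.12, 3.12], [-1.05, 2.28], [0.14, 2.33], [-1.42, 4.57], [0.1, 2.73], [-2.68, 2.68]. Speed limits (rad/s): [2.57, 2.57, 3.14, 3.14, 3.14, 3.14].

INTERFACE

Orientations are given as a unit quaternion [x, y, z, w].
In Python, from plant import * gives the robot as it stands. The module is installed in compiled form; this text tells all that it offers.
- The arm moves only by the tool send_rows, never from a script. Its argument "series" is a list of rows, each a list of 7 numbers: the turn, a rotation vector about the tool's x, y, z scaled (see below), then the shift along the tool's x, y, z scaled (see below), then the opening, from -1 (shut) to 1 (fully open), so that 0 is half open. In form: [[rx, ry, rz, dx, dy, dz, gripper], ...]. A call has 1 to 20 rows; each row is the pose to reach, as a shift and turn from the pose commanded when the call began, along the tool's axes at that moment; what a row does not reach only later rows make up. The controller multiplies each number of a shift by 0.1 m and each number of a turn by pi/2 rad. A row lasts 1/10 s, in which the tool goes at most 50 mm and 8.59 degrees, less where a joint would pass 70% of its speed; a pose out of reach is approached as far as the arm can. A call with a number of a shift or a turn outside -1 to 1 is refused whole. A call with a gripper value outside its range is refused whole. The fingers move at their own pace and stop on an object; the grip force is fixed at half the most. Time passes only in rows, so rows that repeat a pose let the fingers close. It gives the time, the measured TCP pose, the force, the opening and the grip force at its end, in the units of the state.
- get_state(): the state, without advancing time (a new reading comes with each control period).
- read_camera(name): name is "scene" or "top" or "wrist"; returns the picture (400x640x3 uint8, red, green, blue); there is no depth.
- camera_params(name): a dict with "vfov" (degrees; the focal length in pixels is half the picture's height over the tangent of half this angle, whatever the lens; pixels are square), "cx", "cy" (the principal point, pixels), "R" (3x3) and "t" (3): a world point X has camera coordinates R X + t; the wrist camera has in their place "T_tool_cam" (4x4, takes a point from camera to tool coordinates, whose origin is the TCP and whose axes are the flange's). Camera axes: x right, y down, z forward; pixel columns grow to the right and rows downward; lengths in m; the calibration is good to about 2 mm. The wrist camera is an equidistant fisheye: a pixel r from the principal point sees the ray r / f radians off the axis. A picture is of the moment at which its call begins: read the wrist's pose just before it. camera_params takes no time and is no camera call.
- job_done(): hands the job in; it is judged then, once.
Trained networks look in the newest picture that a camera, given by its name, has taken for a name from the list of things; names that differ only in an ending like _2 or _b are one class to them, and where a whole thing is asked for, a point or a joint stands for the part that bears it (a point fixed in the world has none). Each returns a list of dicts, best first, with "confidence" (0 to 1); they miss things now and then, are a little off and sometimes report something else, mostly with a low value. They report only what shows in the picture. A call takes as long as a camera call.
- boxes_of(camera, name): "xy" ([column, row] as shares, 0 to 1, of the picture: columns of its width, rows of its height, amid what is visible of it).
- masks_of(camera, name): "mask" (400x640 bool, what is visible of it) and "xy" ([column, row] as shares, 0 to 1, of the picture: columns of its width, rows of its height, amid what is visible of it).
- pinpoint(camera, name): "xy" ([column, row] as shares, 0 to 1, of the picture: columns of its width, rows of its height: a listed point, or the origin of a listed thing).
The state is a dict: "clock": time; "joint_pos": joint angles; "qvel": joint speeds; "joint_efforts": joint torques, N m; "ee_pos": TCP position; "tcp_rot": TCP orientation; "force": force on the tool from outside, world axes, zero at the start; "moment": the same for the moment, N m; "grip_width": opening from 0.0 (shut) to 1.0 (fully open); "grasp_force": force on a finger pad.
Only numpy, scipy, OpenCV 4.12 (cv2) and the standard library are available. Lean on these libraries where they do the work, as an engineer would, in place of code of your own. Each camera call takes 0.05 s, during which the arm holds its last target. There are 200 camera calls.

TASK

Close up the sample chamber of the bench reader: with a fingertip push the upright light-shield flap down until it lies flat over the vials, then push the open cover over it until it is fully shut, without slamming it. Pushing is all it takes: do not lift or shift the vials or the other loose things on the bench.

Things in the scene. Friction and masses are not known exactly. Their poses are not given: they have to be found in the camera images.
- reader: white sample reader, 300 x 190 mm, fixed; origin at bench level under its chamber's centre, z up. Open-topped chamber 180 (x) x 190 (y) mm outside, walls 10 mm, rim 90 mm high; on its -x side a keypad deck 62 mm high, on its +x side an 88 mm high end. Three vials inside, tops 71 mm high. The flap is hinged at the -y wall, the cover at the +y wall; both hinge lines run along the reader's x
- flap (a joint): angle of the light-shield flap, rad: 0 = flat (its stop, just below the rim, over the vials), 1.57 = upright, stop at 1.8; starts between 1.35 and 1.75. Friction hinge: stays where it is left; about 1 N at its free edge moves it
- flap_hinge (a point): middle of the flap's hinge line, on its underside, 78 mm above the bench, at reader x 0, y -75 mm. Flap: aluminium plate 140 mm along the hinge, 110 mm from hinge to free edge, 4 mm thick; flat, it reaches towards reader +y. Axes turn with the flap: x along the hinge (reader x), y to the free edge, z up when flat and reader -y when upright: push that z face
- flap_edge (a point): middle of the flap's free edge, mid-thickness (110 mm from the hinge)
- cover (a joint): angle of the cover, rad: 0 = shut on the rim (its stop), 1.57 = upright, stop at 2.05; starts between 1.6 and 1.95 (leaning outwards). Friction hinge: stays where it is left at any angle; 1 to 4 N at its free edge moves it
- cover_hinge (a point): middle of the cover's hinge line, on its underside, 91.5 mm above the bench, at reader x 0, y +95 mm. Cover: flat grey plate 180 mm along the hinge, 190 mm from hinge to free edge, 10 mm thick; shut, it reaches towards reader -y, top 101.5 mm high. Axes turn with the cover: x along the hinge, -y to the free edge, z up when shut and reader +y when upright: push that z face
- cover_edge (a point): middle of the cover's free edge, mid-thickness (190 mm from the hinge)
- vial0: amber glass vial, 24 mm across, 46 mm tall with white cap, standing loose in the -x socket in the chamber; origin at its foot; leave it
- vial1: amber glass vial, 24 mm across, 46 mm tall with white cap, standing loose in the middle socket in the chamber; origin at its foot; leave it
- vial2: amber glass vial, 24 mm across, 46 mm tall with white cap, standing loose in the +x socket in the chamber; origin at its foot; leave it
- jar: amber screw jar, 60 mm across, 85 mm tall, loose on the bench; origin at its foot; leave it
- beaker: glass beaker, 64 mm across, 80 mm tall, loose on the bench; origin at its foot; leave it
- tipbox: open clear plastic rack box 120 x 85 x 50 mm, loose on the bench; origin under its centre; leave it
- flask: white plastic bottle, 60 mm across, 110 mm tall, loose on the bench; origin at its foot; leave it

How it is judged:
On the way, in this order (a step that is already met when the one before it is completed fails the run):
1. the flap lies flat over the vials while the cover still stands open (value of joint flap below 0.08 rad and value of joint cover above 1 rad), for 0.1 s.
2. the cover is shut over the flap (value of joint cover below 0.05 rad and value of joint flap below 0.08 rad), for 0.2 s.
At the end, for the whole second after the job is handed in: The flap is flat (within 0.08 rad of its stop) and the cover is shut over it (within 0.05 rad, at rest); the vials are in their sockets (moved less than 15 mm), and the other loose things have moved less than 30 mm (all of step 2 and velocity of joint cover between -0.05 and 0.05 rad/s and distance of each of jar, beaker, tipbox, flask from where it was at the start of the episode below 0.03 m and distance of each of vial0, vial1, vial2 from where it was at the start of the episode below 0.015 m); the robot touches nothing.
It fails at once if the cover is brought down over the flap while the flap is not yet folded down (value of joint cover below 0.9 rad and value of joint flap above 0.2 rad).
It fails at once if the cover is slammed (turns shut faster than 5 rad/s) (velocity of joint cover below -5 rad/s).
It fails at once if a bystander is lifted, carried or knocked (30 mm, vials 15 mm) (distance of any of jar, beaker, tipbox, flask from where it was at the start of the episode above 0.03 m or distance of any of vial0, vial1, vial2 from where it was at the start of the episode above 0.015 m).
It also fails if it takes over 58 s, if anything falls off the work surface, if the arm or the gripper's body presses on something with over 40 N, if the wrist force passes 120 N, or if a joint passes its speed limit or range.

## Working session

There is one attempt and no reset: what is moved stays moved. The work goes in short steps, Python scripts to look and compute and a tool call to move; the robot and the scene stay as the last step left them, time stands still between calls to the robot, and variables do not carry over. Pictures are saved under pics/ and viewed, at most 10 in all, crops included, and the job is handed in when it is done.

Besides the shell and the picture viewer there is one more tool, called after "Call:" as name(argument=value, ...), one argument or row to a line, values as JSON. send_rows: Moves the arm, as the interface text tells. Its arguments: {"type":"object","properties":{"series":{"type":"array"}},"required":["series"]}

```bash
mkdir -p pics; cat > h.py <<'E'
from plant import *
import numpy as np, cv2
from scipy.spatial.transform import Rotation as Ro
def proj(c,X):
    p=camera_params(c);f=200/np.tan(np.radians(p["vfov"])/2)
    q=np.array(p["R"])@np.array(X)+np.array(p["t"]);return np.array([p["cx"]+f*q[0]/q[2],p["cy"]+f*q[1]/q[2]])
def ray(c,u,v):
    p=camera_params(c);f=200/np.tan(np.radians(p["vfov"])/2);R=np.array(p["R"])
    return -R.T@np.array(p["t"]), R.T@np.array([(u-p["cx"])/f,(v-p["cy"])/f,1])
def onz(c,uv,z):
    o,d=ray(c,*uv);return o+d*(z-o[2])/d[2]
E
python3 - <<'E'
from h import *
print(get_state()["clock"],get_state()["tcp_rot"])
ims=[]
for c in("scene","top"):
    im=read_camera(c);cv2.imwrite(f"pics/{c}0.png",im[:,:,::-1])
    for n in("reader","flap_hinge","flap_edge","cover_hinge","cover_edge","vial0","vial1","vial2","jar","beaker","tipbox","flask"):
        r=pinpoint(c,n)
        print(c,n,[(np.round(np.array(q["xy"])*[640,400],1).tolist(),round(q["confidence"],2)) for q in r[:3]])
    p=camera_params(c);print(c,-np.array(p["R"]).T@p["t"])
print(get_state()["clock"])
E
```

```text
0.0 [ 9.76998076e-01  2.13245612e-01 -1.25941483e-04 -1.02620554e-03]
scene reader [([290.4, 244.6], 0.94)]
scene flap_hinge [([252.4, 206.8], 0.77), ([270.4, 245.8], 0.45)]
scene flap_edge [([245.0, 161.8], 0.87)]
scene cover_hinge [([333.0, 225.4], 0.82)]
scene cover_edge [([363.3, 138.4], 0.74), ([290.9, 217.7], 0.66), ([199.3, 236.5], 0.6)]
scene vial0 [([279.2, 229.4], 0.58), ([269.4, 247.0], 0.46), ([291.9, 216.9], 0.44)]
scene vial1 [([279.2, 229.4], 0.58), ([269.4, 247.0], 0.46), ([291.9, 216.9], 0.44)]
scene vial2 [([279.2, 229.4], 0.58), ([269.4, 247.0], 0.46), ([291.9, 216.9], 0.44)]
scene jar []
scene beaker [([197.1, 239.7], 0.93)]
scene tipbox [([233.1, 190.0], 0.55)]
scene flask [([390.8, 295.3], 0.56)]
scene [ 1.13332041 -0.10601275  0.55439176]
top reader [([359.0, 185.8], 0.7)]
top flap_hinge [([399.0, 201.3], 0.7)]
top flap_edge [([416.0, 193.0], 0.61)]
top cover_hinge [([324.7, 152.4], 0.66), ([289.5, 114.4], 0.34)]
top cover_edge [([306.4, 102.3], 0.9)]
top vial0 [([360.7, 207.0], 0.69), ([370.6, 193.0], 0.64), ([376.7, 170.9], 0.51)]
top vial1 [([360.7, 207.0], 0.69), ([370.6, 193.0], 0.64), ([376.7, 170.9], 0.51)]
top vial2 [([360.7, 207.0], 0.69), ([370.6, 193.0], 0.64), ([376.7, 170.9], 0.51)]
top jar [([269.2, 176.9], 0.93), ([377.3, 172.6], 0.65)]
top beaker [([449.2, 211.7], 0.56)]
top tipbox [([416.7, 288.4], 0.9), ([360.3, 190.5], 0.55)]
top flask [([285.1, 114.5], 0.68), ([418.9, 289.9], 0.22)]
top [0.41840432 0.02358507 0.79811561]
1.3
```

View pics/scene0.png

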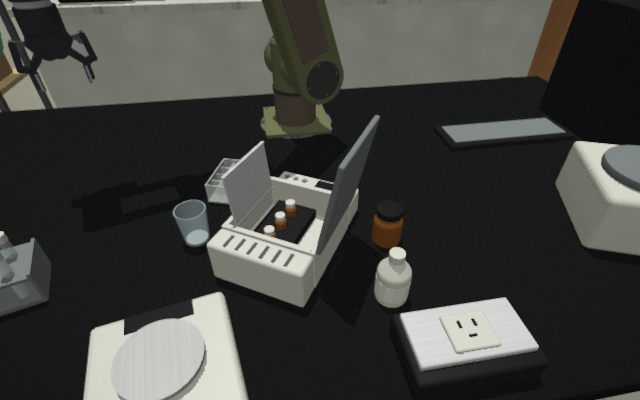

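View pics/top0.png

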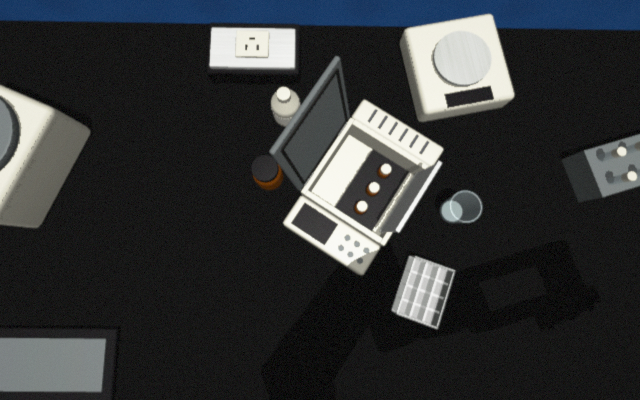

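The scene view shows the flap upright at about (250,180) and the cover leaning out at about (350,180). In the top view the chamber is near (365,180), the keypad near (335,235), the beaker close behind the flap at (460,207), and the jar and flask behind the cover. Next I fit the reader pose and both joint angles.

```bash
cat >> h.py <<'E'
def T(p,X):
    c,s=np.cos(p[2]),np.sin(p[2]);return np.array([p[0]+c*X[0]-s*X[1],p[1]+s*X[0]+c*X[1],X[2]])
def flap(p,x,y,z=0,a=None):
    a=p[3] if a is None else a
    return T(p,[x,-.075+y*np.cos(a)-z*np.sin(a),.078+y*np.sin(a)+z*np.cos(a)])
def cover(p,x,y,z=0,a=None): # y = dist from hinge
    a=p[4] if a is None else a
    return T(p,[x,.095-y*np.cos(a)+z*np.sin(a),.0915+y*np.sin(a)+z*np.cos(a)])
E
python3 - <<'E'
from h import *
from scipy.optimize import least_squares
obs={"scene":dict(r=(290.4,244.6),fh=(252.4,206.8),fe=(245,161.8),ch=(333,225.4),ce=(363.3,138.4)),
"top":dict(r=(359,185.8),fh=(399,201.3),fe=(416,193),ch=(324.7,152.4),ce=(306.4,102.3))}
def pts(p):return dict(r=T(p,[0,0,0]),fh=flap(p,0,0),fe=flap(p,0,.11,.002),ch=cover(p,0,0),ce=cover(p,0,.19,.005))
def res(p):
    P=pts(p);return np.concatenate([proj(c,P[k])-o for c in obs for k,o in obs[c].items()])
s=least_squares(res,[.45,-.05,-.6,1.55,1.75],loss="soft_l1",f_scale=2);p=s.x
print(p,np.degrees(p[2]));print(res(p).reshape(-1,2).round(1).tolist())
np.save("p.npy",p)
for c in obs:
    im=cv2.imread(f"pics/{c}0.png")
    im=cv2.resize(im,None,fx=2,fy=2)
    def poly(P,col):cv2.polylines(im,[np.int32([proj(c,q)*2 for q in P])],True,col,1)
    poly([flap(p,x,y,.004) for x,y in((-.07,0),(.07,0),(.07,.11),(-.07,.11))],(0,0,255))
    poly([cover(p,x,y,0) for x,y in((-.09,0),(.09,0),(.09,.19),(-.09,.19))],(0,255,0))
    poly([T(p,[x,y,.09]) for x,y in((-.09,-.095),(.09,-.095),(.09,.095),(-.09,.095))],(255,0,255))
    im=im[160:700,300:1000]
    cv2.imwrite(f"pics/{c}1.png",im)
print("edge",flap(p,0,.11),"hinge",flap(p,0,0),"ch",cover(p,0,0),"ce",cover(p,0,.19))
print("beaker",onz("scene",(197,239.7),0),onz("top",(449.2,211.7),0),"jar",onz("top",(269,177),0),"flask",onz("top",(285,114.5),0),onz("scene",(390.8,295.3),0),"tip",onz("top",(416.7,288.4),0))
E
```

```text
[ 0.56935389 -0.07705535 -0.56237407  1.60927002  1.77275994] -32.22166073575729
[[0.4, -1.1], [3.0, -0.8], [0.7, -2.9], [1.0, -3.3], [-1.0, -0.4], [2.8, 0.7], [0.2, -1.7], [1.2, -1.3], [1.7, -0.6], [-0.8, -0.8]]
edge [ 0.5271082  -0.14408417  0.1879186 ] hinge [ 0.52936418 -0.14050472  0.078     ] ch [0.62000753 0.00331386 0.0915    ] ce [0.6403291  0.03555693 0.27763817]
beaker [ 0.5236699  -0.27127858  0.        ] [ 0.51620125 -0.26616117  0.        ] jar [0.58787045 0.12548636 0.        ] flask [0.7307901  0.09387443 0.        ] [0.73297076 0.08759744 0.        ] tip [ 0.35301987 -0.19139931  0.        ]
```

View pics/scene1.png

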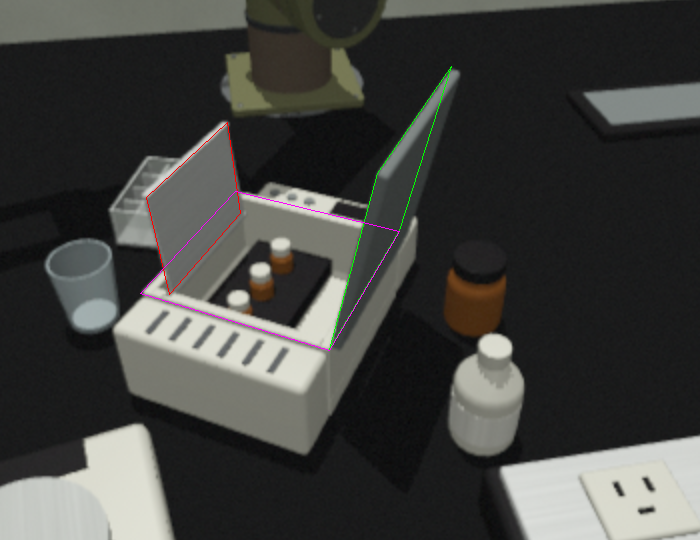

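View pics/top1.png

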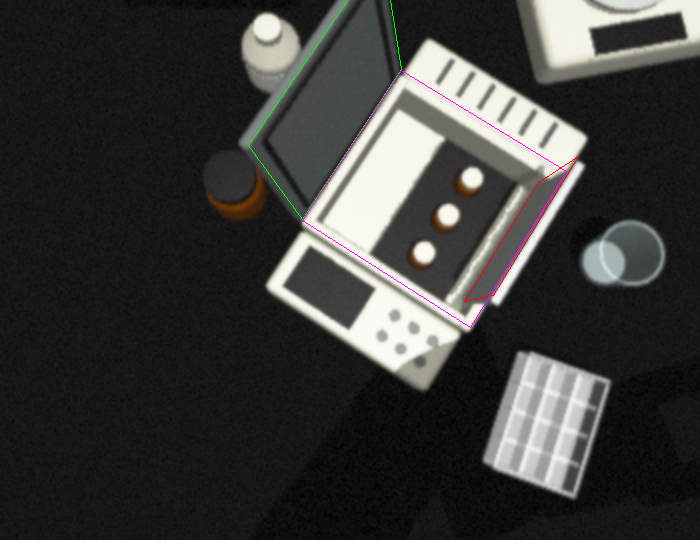

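The fit overlays well: residuals are 3 px at most, and the flap is at 1.61 rad and the cover at 1.77 rad. I'll bring the closed fingertip round behind the flap, with tool x along reader +y.

Call:
send_rows(
  series=[
    [0,0,-0.1,0.4,-0.2,0,-1],
    [0,0,-0.2,0.8,-0.4,0,-1],
    [0,0,-0.3,1,-0.5,0,-1],
    [0,0,-0.369,1,-0.5,0,-1],
    [0,0,-0.369,1,-0.5,0,-1],
  ],
)

```text
clock: 1.8
ee_pos: [0.3102, -0.435, 0.2086]
tcp_rot: [0.875, 0.484, -0.0, 0.0]
force: [0.0, 0.5, 0.1]
grip_width: 0.139
grasp_force: 0.0
```

```bash
cat >> h.py <<'E'
P=np.load("p.npy") if __import__("os").path.exists("p.npy") else None
def st(goals=()):
    s=get_state();R=Ro.from_quat(s["tcp_rot"]).as_matrix();x=np.array(s["ee_pos"])
    c,n=np.cos(P[2]),np.sin(P[2]);d=x-[P[0],P[1],0]
    print("t",s["clock"],"tcp",x.round(4),"reader",np.round([c*d[0]+n*d[1],-n*d[0]+c*d[1],x[2]],4),"F",np.round(s["force"],1),"w",s["grip_width"],"q",np.round(s["joint_pos"],2))
    print(R.round(3).tolist())
    for g in goals: print("to",g,"shift",((R.T@(T(P,g)-x))/.1).round(3))
    return s,R
E
python3 -c "
from h import *
st([[0,-.125,.208],[0,-.125,.165]])"
```

```text
t 1.8 tcp [ 0.3102 -0.435   0.2086] reader [-0.0284 -0.441   0.2086] F [0.  0.5 0.1] w 0.1389944832648666 q [-1.03  0.25  1.59 -0.    1.3  -0.47]
[[0.531, 0.848, 0.0], [0.848, -0.531, -0.0], [-0.0, 0.0, -1.0]]
to [0, -0.125, 0.208] shift [3.159 0.294 0.005]
to [0, -0.125, 0.165] shift [3.159 0.293 0.435]
```

Call:
send_rows(
  series=[
    [0,0,0,0.4,0.15,0,-1],
    [0,0,0,0.8,0.29,0,-1],
    [0,0,0,1,0.29,0,-1],
    [0,0,0,1,0.29,0,-1],
  ],
)

```text
clock: 2.2
ee_pos: [0.3886, -0.3648, 0.2083]
tcp_rot: [0.875, 0.483, 0.0, -0.0]
force: [-0.7, 0.2, -0.3]
grip_width: 0.003
grasp_force: 0.0
```

Call:
send_rows(
  series=[
    [0,0,0,0.4,0,0,-1],
    [0,0,0,0.8,0,0,-1],
    [0,0,0,1,0,0,-1],
    [0,0,0,1,0,0,-1],
  ],
)

```text
clock: 2.6
ee_pos: [0.4413, -0.2809, 0.2084]
tcp_rot: [0.875, 0.483, 0.0, -0.0]
force: [0.0, -0.7, -0.2]
grip_width: 0.001
grasp_force: 0.0
```

Call:
send_rows(
  series=[
    [0,0,0,0.4,0,0,-1],
    [0,0,0,0.8,0,0,-1],
    [0,0,0,1,0,0,-1],
    [0,0,0,1,0,0,-1],
    [0,0,0,1,0,0,-1],
  ],
)

```text
clock: 3.1
ee_pos: [0.4935, -0.1986, 0.2084]
tcp_rot: [0.876, 0.483, -0.001, 0.0]
force: [-0.4, -0.9, -0.9]
grip_width: -0.001
grasp_force: 0.0
```

```bash
python3 - <<'E'
from h import *
goals=[[0,-.125,.165]]
d=.095
for a in np.linspace(1.65,0,14):
    y=-.075+d*np.cos(a)-.004*np.sin(a)-.011; z=.078+d*np.sin(a)+.004*np.cos(a)
    goals.append([0,round(y,4),round(min(z,.168),4)])
st(goals)
E
```

```text
t 3.1 tcp [ 0.4935 -0.1986  0.2084] reader [ 0.0006 -0.1433  0.2084] F [-0.4 -0.9 -0.9] w -0.001254032426897296 q [-0.46  0.25  1.59 -0.    1.3   0.1 ]
[[0.533, 0.846, -0.001], [0.846, -0.533, -0.001], [-0.001, 0.0, -1.0]]
to [0, -0.125, 0.165] shift [ 0.183 -0.006  0.433]
to [0, np.float64(-0.0975), 0.168] shift [ 0.458 -0.006  0.403]
to [0, np.float64(-0.0855), 0.168] shift [ 0.578 -0.006  0.403]
to [0, np.float64(-0.0734), 0.168] shift [ 0.699 -0.006  0.403]
to [0, np.float64(-0.0616), 0.168] shift [ 0.817 -0.006  0.402]
to [0, np.float64(-0.0502), np.float64(0.1661)] shift [ 0.931 -0.006  0.421]
to [0, np.float64(-0.0393), np.float64(0.1608)] shift [ 1.04  -0.006  0.474]
to [0, np.float64(-0.0292), np.float64(0.1543)] shift [ 1.141 -0.006  0.539]
to [0, np.float64(-0.02), np.float64(0.1464)] shift [ 1.233 -0.006  0.618]
to [0, np.float64(-0.0119), np.float64(0.1375)] shift [ 1.315 -0.007  0.707]
to [0, np.float64(-0.0049), np.float64(0.1277)] shift [ 1.385 -0.007  0.805]
to [0, np.float64(0.0007), np.float64(0.117)] shift [ 1.441 -0.007  0.912]
to [0, np.float64(0.005), np.float64(0.1057)] shift [ 1.484 -0.007  1.024]
to [0, np.float64(0.0077), np.float64(0.094)] shift [ 1.511 -0.007  1.141]
to [0, np.float64(0.009), np.float64(0.082)] shift [ 1.524 -0.007  1.261]
```

Next, lower the fingertip behind the flap and begin the push along its arc.

Call:
send_rows(
  series=[
    [0,0,0,0.18,0,0.2,-1],
    [0,0,0,0.18,0,0.4,-1],
    [0,0,0,0.25,0,0.4,-1],
    [0,0,0,0.35,0,0.4,-1],
    [0,0,0,0.42,0,0.4,-1],
    [0,0,0,0.5,0,0.4,-1],
    [0,0,0,0.58,0,0.4,-1],
    [0,0,0,0.64,0,0.4,-1],
    [0,0,0,0.7,0,0.4,-1],
    [0,0,0,0.76,0,0.4,-1],
    [0,0,0,0.82,0,0.4,-1],
    [0,0,0,0.88,0,0.41,-1],
    [0,0,0,0.93,0,0.42,-1],
    [0,0,0,0.93,0,0.42,-1],
  ],
)

```text
clock: 4.5
ee_pos: [0.5436, -0.1177, 0.1661]
tcp_rot: [0.875, 0.484, -0.0, -0.0]
force: [-0.0, 0.7, -0.1]
grip_width: -0.0
grasp_force: 0.0
```

```bash
python3 - <<'E'
from h import *
goals=[]
d=.095
for a in np.linspace(1.65,0,14)[4:]:
    y=-.075+d*np.cos(a)-.004*np.sin(a)-.011; z=.078+d*np.sin(a)+.004*np.cos(a)
    goals.append([0,round(y,4),round(min(z,.168),4)])
st(goals)
c="scene";im=read_camera(c);cv2.imwrite("pics/s2.png",im[100:320,150:470,::-1])
for n in("flap_edge",): print([(np.round(np.array(q["xy"])*[640,400],1).tolist(),round(q["confidence"],2)) for q in pinpoint(c,n)])
for a in(1.0,1.1,1.2,1.3): print(a,proj(c,flap(P,0,.11,.002,a)).round(1))
E
```

```text
t 4.5 tcp [ 0.5436 -0.1177  0.1661] reader [-1.000e-04 -4.810e-02  1.661e-01] F [-0.   0.7 -0.1] w -0.00015174585789828025 q [-0.29  0.32  1.61  0.    1.22  0.27]
[[0.532, 0.847, -0.0], [0.847, -0.532, 0.0], [0.0, -0.0, -1.0]]
to [0, np.float64(-0.0502), np.float64(0.1661)] shift [-0.021  0.001  0.   ]
to [0, np.float64(-0.0393), np.float64(0.1608)] shift [0.088 0.001 0.053]
to [0, np.float64(-0.0292), np.float64(0.1543)] shift [0.189 0.001 0.118]
to [0, np.float64(-0.02), np.float64(0.1464)] shift [0.281 0.001 0.197]
to [0, np.float64(-0.0119), np.float64(0.1375)] shift [0.362 0.001 0.286]
to [0, np.float64(-0.0049), np.float64(0.1277)] shift [0.432 0.002 0.384]
to [0, np.float64(0.0007), np.float64(0.117)] shift [0.488 0.002 0.491]
to [0, np.float64(0.005), np.float64(0.1057)] shift [0.531 0.002 0.604]
to [0, np.float64(0.0077), np.float64(0.094)] shift [0.558 0.002 0.721]
to [0, np.float64(0.009), np.float64(0.082)] shift [0.571 0.002 0.841]
[([245.4, 158.1], 0.66)]
1.0 [277.2 173.6]
1.1 [272.3 170. ]
1.2 [267.2 166.9]
1.3 [261.9 164.2]
```

View pics/s2.png

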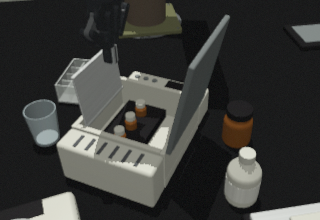

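```bash
python3 - <<'E'
from h import *
x=get_state()["ee_pos"];print(x,proj("scene",x),proj("top",x))
for c in("scene","top"):
    im=read_camera(c)[:,:,::-1].copy();u=proj(c,x);cv2.circle(im,tuple(np.int32(u)),2,(0,0,255),-1)
    im=cv2.resize(im[80:300,180:440],None,fx=1.5,fy=1.5) if 0 else im[60:300,180:440]
    globals()[c]=im
cv2.imwrite("pics/b.png",cv2.resize(np.hstack([scene,top]),None,fx=1.5,fy=1.5))
E
```

```text
[ 0.54332599 -0.11831103  0.16624685] [262.32908035 172.35098483] [397.70911839 183.83211045]
```

View pics/b.png

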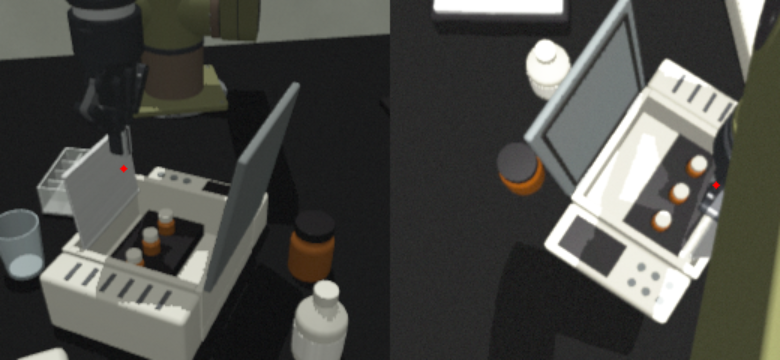

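```bash
python3 - <<'E'
from h import *
im=read_camera("scene");c=cv2.resize(im[90:240,190:330],None,fx=3.5,fy=3.5,interpolation=cv2.INTER_CUBIC)[:,:,::-1].copy()
def dot(X,col):
    u=(proj("scene",X)-[190,90])*3.5;cv2.circle(c,tuple(np.int32(u)),3,col,-1)
dot(get_state()["ee_pos"],(0,0,255))
for a in(1.8,1.61,1.4,1.1):
  for x in(-.07,.07): dot(flap(P,x,.11,.002,a),(0,255,0))
cv2.imwrite("pics/z.png",c)
for n in("flap","flap_edge","flap_hinge"):
  for q in (masks_of if n=="flap" else pinpoint)("scene",n)[:2]:
    print(n,np.array(q["xy"])*[640,400],q["confidence"])
    if "mask" in q:
        cs,_=cv2.findContours(q["mask"].astype(np.uint8),0,2);b=max(cs,key=cv2.contourArea);print(b.shape,cv2.approxPolyDP(b,4,True)[:,0].tolist())
E
```

```text
flap [245.504 184.   ] 0.74
(71, 1, 2) [[251, 152], [222, 177], [237, 225], [272, 187], [267, 164], [256, 163]]
flap_edge [245.12 158.  ] 0.95
flap_hinge [254.976 206.32 ] 0.79
```

View pics/z.png

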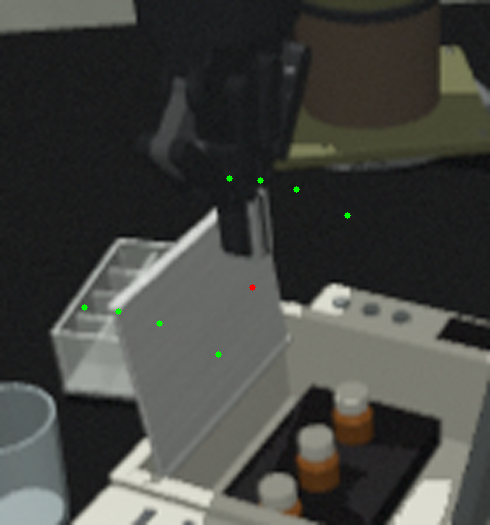

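The fingertip shows in front of the flap at about (261,163), roughly 9 px above where the TCP should project. It seems to have slid over the top edge, and the flap is still upright. I'll go back behind it and push lower down.

Call:
send_rows(
  series=[
    [0,0,0,0,0,-0.3,-1],
    [0,0,0,0,0,-0.5,-1],
    [0,0,0,0,0,-0.5,-1],
    [0,0,0,-0.3,0,-0.5,-1],
    [0,0,0,-0.6,0,-0.5,-1],
    [0,0,0,-0.78,0,-0.5,-1],
    [0,0,0,-0.78,0,-0.5,-1],
    [0,0,0,-0.78,0,-0.1,-1],
    [0,0,0,-0.78,0,0.3,-1],
    [0,0,0,-0.78,0,0.3,-1],
    [0,0,0,-0.6,0,0.3,-1],
    [0,0,0,-0.5,0,0.3,-1],
    [0,0,0,-0.4,0,0.3,-1],
    [0,0,0,-0.3,0,0.3,-1],
    [0,0,0,-0.2,0,0.3,-1],
    [0,0,0,-0.2,0,0.3,-1],
  ],
)

```text
clock: 6.5
ee_pos: [0.5338, -0.1341, 0.1368]
tcp_rot: [0.875, 0.484, 0.001, 0.0]
force: [0.6, -0.2, 0.4]
grip_width: 0.002
grasp_force: 0.0
```

```bash
cat >> h.py <<'E'
def flapang():
    # fit flap angle from scene mask contour against projected polygon
    q=masks_of("scene","flap")
    e=pinpoint("scene","flap_edge")
    if e:
        u=np.array(e[0]["xy"])*[640,400];A=np.linspace(0,1.8,181)
        d=[np.linalg.norm(proj("scene",flap(P,0,.11,.002,a))-u) for a in A];print("edge",u,e[0]["confidence"],"angle",A[np.argmin(d)],min(d))
    if q:
        m=q[0]["mask"];b=(0,0)
        for a in np.linspace(0,1.8,91):
            z=np.zeros((400,640),np.uint8);cv2.fillPoly(z,[np.int32([proj("scene",flap(P,x,y,.002,a)) for x,y in((-.07,0),(.07,0),(.07,.11),(-.07,.11))])],1)
            i=(z>0)&m;b=max(b,(i.sum()/((z>0)|m).sum(),a))
        print("mask iou,angle",b,q[0]["confidence"])
E
python3 - <<'E'
from h import *
st()
im=read_camera("scene");cv2.imwrite("pics/c.png",cv2.resize(im[90:240,190:330],None,fx=3,fy=3)[:,:,::-1])
flapang()
E
```

```text
t 6.5 tcp [ 0.5338 -0.1341  0.1368] reader [ 0.0003 -0.0672  0.1368] F [ 0.6 -0.2  0.4] w 0.0017806902293876679 q [-0.32  0.34  1.66  0.    1.14  0.24]
[[0.531, 0.847, 0.001], [0.847, -0.531, 0.0], [0.001, 0.001, -1.0]]
edge [262.72 165.6 ] 0.7 angle 1.28 0.971280217839685
mask iou,angle (np.float64(0.8960597826086957), np.float64(1.3)) 0.77
```

View pics/c.png

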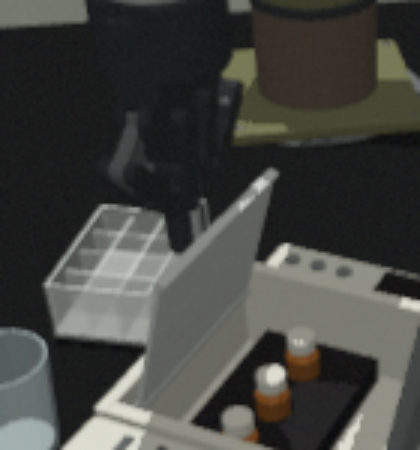

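The flap is now moving, at about 1.29 rad. The contact geometry puts the real fingertip about 20 mm above the nominal TCP, so I'll follow the arc with that offset.

```bash
python3 - <<'E'
from h import *
goals=[]
d=.09
for a in np.linspace(1.25,0,11):
    y=-.075+d*np.cos(a)-.004*np.sin(a)-.011; z=.078+d*np.sin(a)+.004*np.cos(a)-.02
    goals.append([0,round(y,4),round(min(z,.137),4)])
st(goals)
E
```

```text
t 6.65 tcp [ 0.5328 -0.1352  0.1365] reader [ 1.000e-04 -6.860e-02  1.365e-01] F [-0.4  0.2 -0.6] w -0.002187737987000687 q [-0.33  0.34  1.66  0.    1.14  0.24]
[[0.532, 0.847, 0.0], [0.847, -0.532, -0.0], [0.0, 0.0, -1.0]]
to [0, np.float64(-0.0614), 0.137] shift [ 0.072 -0.001 -0.005]
to [0, np.float64(-0.0508), 0.137] shift [ 0.178 -0.001 -0.005]
to [0, np.float64(-0.0407), np.float64(0.1359)] shift [ 0.279 -0.     0.006]
to [0, np.float64(-0.0314), np.float64(0.1296)] shift [ 0.372 -0.     0.069]
to [0, np.float64(-0.0229), np.float64(0.1223)] shift [ 0.457 -0.     0.142]
to [0, np.float64(-0.0154), np.float64(0.1139)] shift [ 0.532 -0.     0.226]
to [0, np.float64(-0.0089), np.float64(0.1047)] shift [ 0.597 -0.     0.318]
to [0, np.float64(-0.0037), np.float64(0.0947)] shift [0.649 0.    0.418]
to [0, np.float64(0.0002), np.float64(0.0841)] shift [0.688 0.    0.524]
to [0, np.float64(0.0028), np.float64(0.0732)] shift [0.714 0.    0.633]
to [0, np.float64(0.004), np.float64(0.062)] shift [0.726 0.    0.745]
```

Call:
send_rows(
  series=[
    [0,0,0,0.07,0,0,-1],
    [0,0,0,0.13,0,0,-1],
    [0,0,0,0.18,0,0,-1],
    [0,0,0,0.23,0,0,-1],
    [0,0,0,0.28,0,0.01,-1],
    [0,0,0,0.33,0,0.04,-1],
    [0,0,0,0.37,0,0.07,-1],
    [0,0,0,0.41,0,0.1,-1],
    [0,0,0,0.46,0,0.14,-1],
    [0,0,0,0.5,0,0.18,-1],
    [0,0,0,0.53,0,0.23,-1],
    [0,0,0,0.56,0,0.27,-1],
    [0,0,0,0.6,0,0.32,-1],
    [0,0,0,0.62,0,0.36,-1],
    [0,0,0,0.65,0,0.41,-1],
    [0,0,0,0.65,0,0.41,-1],
  ],
)

```text
clock: 8.25
ee_pos: [0.5669, -0.0798, 0.0945]
tcp_rot: [0.875, 0.484, -0.001, -0.001]
force: [0.4, 0.2, 0.8]
grip_width: -0.001
grasp_force: 0.0
```

```bash
python3 - <<'E'
from h import *
st([[0,.004,.062]])
im=read_camera("scene");flapang()
E
```

```text
t 8.25 tcp [ 0.5669 -0.0798  0.0945] reader [-0.0006 -0.0036  0.0945] F [0.4 0.2 0.8] w -0.0014987118106230216 q [-0.21  0.41  1.66  0.    1.07  0.35]
[[0.532, 0.847, -0.001], [0.847, -0.532, 0.0], [-0.0, -0.002, -1.0]]
to [0, 0.004, 0.062] shift [0.076 0.007 0.325]
edge [299.392 199.32 ] 0.7 angle 0.42 0.3282623633645978
mask iou,angle (np.float64(0.7857506361323155), np.float64(0.38)) 0.82
```

Call:
send_rows(
  series=[
    [0,0,0,0.03,0,0.06,-1],
    [0,0,0,0.05,0,0.12,-1],
    [0,0,0,0.06,0,0.18,-1],
    [0,0,0,0.07,0,0.23,-1],
    [0,0,0,0.08,0,0.28,-1],
    [0,0,0,0.08,0,0.31,-1],
    [0,0,0,0.08,0,0.33,-1],
    [0,0,0,0.08,0,0.33,-1],
  ],
)

```text
clock: 9.2
ee_pos: [0.5712, -0.0734, 0.062]
tcp_rot: [0.875, 0.484, -0.0, -0.0]
force: [-0.1, 0.3, -0.1]
grip_width: 0.002
grasp_force: 0.0
```

```bash
python3 - <<'E'
from h import *
st()
im=read_camera("scene");flapang()
E
```

```text
t 9.2 tcp [ 0.5712 -0.0734  0.062 ] reader [-0.0003  0.0041  0.062 ] F [-0.1  0.3 -0.1] w 0.002213467370321179 q [-0.2   0.45  1.69 -0.    1.    0.36]
[[0.532, 0.847, -0.001], [0.847, -0.532, 0.0], [-0.0, -0.001, -1.0]]
edge [304.576 216.68 ] 0.93 angle 0.05 0.1667996366924183
mask iou,angle (np.float64(0.7397464578672632), np.float64(0.04)) 0.6
```

Nearly flat, at about 0.05 rad. I'll press on in small steps until the stop shows in the force.

Call:
send_rows(
  series=[
    [0,0,0,0,0,0.02,-1],
    [0,0,0,0,0,0.04,-1],
    [0,0,0,0,0,0.04,-1],
  ],
)

```text
clock: 9.65
ee_pos: [0.572, -0.0735, 0.0591]
tcp_rot: [0.875, 0.484, 0.0, 0.0]
force: [-1.6, 0.1, 4.1]
grip_width: -0.002
grasp_force: 2.4
```

Call:
send_rows(
  series=[
    [0,0,0,0,0,0.02,-1],
    [0,0,0,0,0,0.03,-1],
    [0,0,0,0,0,0.03,-1],
  ],
)

```text
clock: 9.95
ee_pos: [0.5722, -0.0736, 0.0587]
tcp_rot: [0.875, 0.484, 0.001, 0.001]
force: [-6.0, 1.2, 22.2]
grip_width: 0.003
grasp_force: 11.0
```

```bash
python3 - <<'E'
from h import *
st()
im=read_camera("scene");flapang()
E
```

```text
t 9.95 tcp [ 0.5722 -0.0736  0.0587] reader [0.0005 0.0044 0.0587] F [-6.   1.2 22.2] w 0.0030669704126062183 q [-0.2   0.46  1.69 -0.    0.99  0.36]
[[0.532, 0.847, 0.002], [0.847, -0.532, -0.001], [0.001, 0.002, -1.0]]
mask iou,angle (np.float64(0.7310647639956093), np.float64(0.0)) 0.82
```

The flap is at its stop: the force rose to 22 N and the mask fit gives 0.0 rad. Now lift, cross above the cover, and come down behind it.

Call:
send_rows(
  series=[
    [0,0,0,0,0,-0.2,-1],
    [0,0,0,0,0,-0.5,-1],
    [0,0,0,0,0,-0.9,-1],
    [0,0,0,0,0,-1,-1],
    [0,0,0,0,0,-1,-1],
  ],
)

```text
clock: 10.6
ee_pos: [0.5732, -0.0738, 0.1576]
tcp_rot: [0.875, 0.484, 0.002, 0.002]
force: [1.1, -0.0, 0.3]
grip_width: -0.002
grasp_force: 0.0
```

Call:
send_rows(
  series=[
    [0,0,0,0,0,-0.4,-1],
    [0,0,0,0,0,-0.8,-1],
    [0,0,0,0,0,-1,-1],
    [0,0,0,0,0,-1,-1],
  ],
)

```text
clock: 11.0
ee_pos: [0.5731, -0.0738, 0.2571]
tcp_rot: [0.875, 0.484, 0.002, 0.001]
force: [0.1, -0.1, -0.4]
grip_width: 0.0
grasp_force: 0.0
```

Call:
send_rows(
  series=[
    [0,0,0,0,0,-0.4,-1],
    [0,0,0,0,0,-0.6,-1],
    [0,0,0,0,0,-0.6,-1],
    [0,0,0,0.4,0,-0.6,-1],
    [0,0,0,0.8,0,-0.6,-1],
    [0,0,0,1,0,-0.6,-1],
    [0,0,0,1,0,-0.6,-1],
  ],
)

```text
clock: 11.7
ee_pos: [0.6248, 0.0135, 0.3117]
tcp_rot: [0.875, 0.485, -0.002, -0.002]
force: [-0.9, 0.2, -0.5]
grip_width: 0.002
grasp_force: 0.0
```

```bash
python3 - <<'E'
from h import *
st([[0,.19,.31],[0,.19,.227]])
im=read_camera("scene")
flapang()
r=pinpoint("scene","cover_edge");print([(np.array(q["xy"])*[640,400],q["confidence"]) for q in r[:2]])
for a in (1.7,1.77,1.85): print(a,proj("scene",cover(P,0,.19,.005,a)))
E
```

```text
t 11.7 tcp [0.6248 0.0135 0.3117] reader [-0.0013  0.1061  0.3117] F [-0.9  0.2 -0.5] w 0.0015728990664807727 q [-0.05  0.33  1.22  0.    1.6   0.51]
[[0.53, 0.848, -0.005], [0.848, -0.53, 0.001], [-0.002, -0.005, -1.0]]
to [0, 0.19, 0.31] shift [0.838 0.017 0.015]
to [0, 0.19, 0.227] shift [0.84  0.021 0.845]
edge [307.008 220.52 ] 0.57 angle 0.0 2.7721133193465923
mask iou,angle (np.float64(0.92018779342723), np.float64(0.02)) 0.58
[(array([361.216, 138.6  ]), 0.97), (array([333.184, 224.2  ]), 0.32)]
1.7 [353.98624875 134.83699496]
1.77 [362.03190468 137.87400212]
1.85 [371.0860822 141.9889178]
```

Call:
send_rows(
  series=[
    [0,0,0,0.4,0,0,-1],
    [0,0,0,0.8,0,0,-1],
    [0,0,0,0.9,0.02,0,-1],
    [0,0,0,0.9,0.02,0,-1],
    [0,0,0,0.9,0.02,0.4,-1],
    [0,0,0,0.9,0.02,0.8,-1],
    [0,0,0,0.9,0.02,0.85,-1],
    [0,0,0,0.9,0.02,0.85,-1],
  ],
)

```text
clock: 12.7
ee_pos: [0.673, 0.0847, 0.2296]
tcp_rot: [0.876, 0.483, -0.002, -0.0]
force: [0.9, 0.5, 0.2]
grip_width: -0.0
grasp_force: 0.0
```

```bash
cat > arc.py <<'E'
from h import *
import sys
a0,a1,n=map(float,sys.argv[1:4]);d=.165;g=[]
for a in np.linspace(a0,a1,int(n)):
    z=.0915+d*np.sin(a)+.01*np.cos(a)-.0233
    y=.095-d*np.cos(a)+.01*np.sin(a)+.011
    if a>1.57: y=.095-.19*np.cos(a)+.01*np.sin(a)+.011
    g.append([0,round(y,4),round(min(z,.228),4)])
st(g)
E
python3 arc.py 1.8 .9 12
```

```text
t 12.7 tcp [0.673  0.0847 0.2296] reader [0.0014 0.1921 0.2296] F [0.9 0.5 0.2] w -0.00016174234201808826 q [ 0.06  0.44  1.24 -0.    1.47  0.63]
[[0.534, 0.846, -0.003], [0.846, -0.534, -0.001], [-0.003, -0.003, -1.0]]
to [0, np.float64(0.1589), np.float64(0.2266)] shift [-0.332 -0.014  0.031]
to [0, np.float64(0.1438), 0.228] shift [-0.483 -0.014  0.017]
to [0, np.float64(0.1284), 0.228] shift [-0.637 -0.014  0.018]
to [0, np.float64(0.1133), 0.228] shift [-0.788 -0.014  0.018]
to [0, np.float64(0.0998), 0.228] shift [-0.923 -0.014  0.018]
to [0, np.float64(0.0863), 0.228] shift [-1.058 -0.014  0.019]
to [0, np.float64(0.073), 0.228] shift [-1.191 -0.014  0.019]
to [0, np.float64(0.0598), np.float64(0.2269)] shift [-1.323 -0.014  0.03 ]
to [0, np.float64(0.047), np.float64(0.2226)] shift [-1.45  -0.013  0.074]
to [0, np.float64(0.0346), np.float64(0.2173)] shift [-1.574 -0.013  0.127]
to [0, np.float64(0.0227), np.float64(0.211)] shift [-1.693 -0.013  0.19 ]
to [0, np.float64(0.0113), np.float64(0.2037)] shift [-1.807 -0.013  0.264]
```

Call:
send_rows(
  series=[
    [0,0,0,-0.15,0,0.02,-1],
    [0,0,0,-0.3,0,0.02,-1],
    [0,0,0,-0.38,0,0.02,-1],
    [0,0,0,-0.46,0,0.02,-1],
    [0,0,0,-0.54,0,0.02,-1],
    [0,0,0,-0.62,0,0.02,-1],
    [0,0,0,-0.7,0,0.02,-1],
    [0,0,0,-0.78,0,0.02,-1],
    [0,0,0,-0.86,0,0.02,-1],
    [0,0,0,-0.93,0,0.02,-1],
    [0,0,0,-1,0,0.02,-1],
    [0,0,0,-1,0,0.02,-1],
  ],
)

```text
clock: 13.9
ee_pos: [0.6202, 0.0005, 0.2279]
tcp_rot: [0.876, 0.483, -0.001, -0.0]
force: [-0.2, -0.1, 1.0]
grip_width: -0.001
grasp_force: 0.0
```

```bash
cat >> h.py <<'E'
def covang():
    read_camera("scene");A=np.linspace(0,2,201)
    for q in pinpoint("scene","cover_edge")[:2]:
        u=np.array(q["xy"])*[640,400];d=[np.linalg.norm(proj("scene",cover(P,0,.19,.005,a))-u) for a in A];print("cover",u,q["confidence"],A[np.argmin(d)],min(d))
E
python3 arc.py 1.45 .2 16;python3 -c "
from h import *
covang()"
```

```text
t 13.9 tcp [6.202e-01 5.000e-04 2.279e-01] reader [0.0016 0.0927 0.2279] F [-0.2 -0.1  1. ] w -0.0010257122163877415 q [-0.07  0.36  1.38 -0.    1.41  0.5 ]
[[0.533, 0.846, -0.002], [0.846, -0.533, -0.001], [-0.002, -0.001, -1.0]]
to [0, np.float64(0.096), 0.228] shift [ 0.033 -0.016 -0.001]
to [0, np.float64(0.0823), 0.228] shift [-0.104 -0.016 -0.   ]
to [0, np.float64(0.0688), 0.228] shift [-0.239 -0.016 -0.   ]
to [0, np.float64(0.0555), np.float64(0.2256)] shift [-0.372 -0.016  0.024]
to [0, np.float64(0.0426), np.float64(0.2209)] shift [-0.501 -0.016  0.071]
to [0, np.float64(0.0301), np.float64(0.2151)] shift [-0.626 -0.016  0.13 ]
to [0, np.float64(0.0182), np.float64(0.2082)] shift [-0.744 -0.016  0.199]
to [0, np.float64(0.0068), np.float64(0.2004)] shift [-0.858 -0.016  0.277]
to [0, np.float64(-0.0039), np.float64(0.1917)] shift [-0.965 -0.016  0.364]
to [0, np.float64(-0.0138), np.float64(0.1821)] shift [-1.064 -0.016  0.46 ]
to [0, np.float64(-0.0228), np.float64(0.1718)] shift [-1.154 -0.016  0.563]
to [0, np.float64(-0.031), np.float64(0.1607)] shift [-1.236 -0.016  0.675]
to [0, np.float64(-0.0382), np.float64(0.149)] shift [-1.307 -0.016  0.792]
to [0, np.float64(-0.0444), np.float64(0.1367)] shift [-1.369 -0.016  0.915]
to [0, np.float64(-0.0496), np.float64(0.1239)] shift [-1.421 -0.016  1.043]
to [0, np.float64(-0.0537), np.float64(0.1108)] shift [-1.462 -0.015  1.174]
cover [325.12 126.92] 0.75 1.45 1.5993356161070393
cover [391.424 292.6  ] 0.23 2.0 141.23815935666968
```

Cover at 1.45 rad, as predicted. On along the arc.

Call:
send_rows(
  series=[
    [0,0,0,-0.1,0,0,-1],
    [0,0,0,-0.17,0,0,-1],
    [0,0,0,-0.24,0,0,-1],
    [0,0,0,-0.31,0,0.01,-1],
    [0,0,0,-0.37,0,0.02,-1],
    [0,0,0,-0.44,0,0.05,-1],
    [0,0,0,-0.5,0,0.07,-1],
    [0,0,0,-0.56,0,0.1,-1],
    [0,0,0,-0.63,0,0.13,-1],
    [0,0,0,-0.69,0,0.16,-1],
    [0,0,0,-0.74,0,0.2,-1],
    [0,0,0,-0.8,0,0.24,-1],
    [0,0,0,-0.86,0,0.28,-1],
    [0,0,0,-0.91,0,0.32,-1],
    [0,0,0,-0.97,0,0.36,-1],
    [0,0,0,-0.97,0,0.36,-1],
  ],
)

```text
clock: 15.6
ee_pos: [0.5685, -0.0811, 0.1914]
tcp_rot: [0.875, 0.483, -0.001, -0.0]
force: [0.0, 0.1, 0.3]
grip_width: 0.001
grasp_force: 0.0
```

```bash
python3 arc.py .783 0 11;python3 -c "
from h import *
covang()"
```

```text
t 15.6 tcp [ 0.5685 -0.0811  0.1914] reader [ 0.0014 -0.0038  0.1914] F [0.  0.1 0.3] w 0.0012359596494597553 q [-0.21  0.32  1.53 -0.    1.29  0.35]
[[0.533, 0.846, -0.002], [0.846, -0.533, 0.0], [-0.001, -0.002, -1.0]]
to [0, np.float64(-0.0039), np.float64(0.1917)] shift [-0.001 -0.014 -0.003]
to [0, np.float64(-0.0132), np.float64(0.1827)] shift [-0.093 -0.014  0.087]
to [0, np.float64(-0.0218), np.float64(0.173)] shift [-0.179 -0.014  0.184]
to [0, np.float64(-0.0296), np.float64(0.1627)] shift [-0.257 -0.014  0.287]
to [0, np.float64(-0.0366), np.float64(0.1518)] shift [-0.327 -0.014  0.396]
to [0, np.float64(-0.0427), np.float64(0.1404)] shift [-0.388 -0.013  0.511]
to [0, np.float64(-0.0479), np.float64(0.1286)] shift [-0.44  -0.013  0.629]
to [0, np.float64(-0.0521), np.float64(0.1163)] shift [-0.482 -0.013  0.752]
to [0, np.float64(-0.0554), np.float64(0.1038)] shift [-0.515 -0.013  0.877]
to [0, np.float64(-0.0577), np.float64(0.0911)] shift [-0.537 -0.013  1.004]
to [0, np.float64(-0.059), np.float64(0.0782)] shift [-0.55  -0.012  1.133]
cover [266.496 139.52 ] 0.79 0.8300000000000001 2.520742090810163
```

Call:
send_rows(
  series=[
    [0,0,0,-0.05,0,0.04,-1],
    [0,0,0,-0.09,0,0.09,-1],
    [0,0,0,-0.14,0,0.14,-1],
    [0,0,0,-0.18,0,0.19,-1],
    [0,0,0,-0.22,0,0.24,-1],
    [0,0,0,-0.26,0,0.29,-1],
    [0,0,0,-0.29,0,0.34,-1],
    [0,0,0,-0.33,0,0.4,-1],
    [0,0,0,-0.36,0,0.45,-1],
    [0,0,0,-0.39,0,0.51,-1],
    [0,0,0,-0.42,0,0.57,-1],
    [0,0,0,-0.44,0,0.63,-1],
    [0,0,0,-0.46,0,0.69,-1],
    [0,0,0,-0.48,0,0.75,-1],
    [0,0,0,-0.5,0,0.81,-1],
    [0,0,0,-0.52,0,0.87,-1],
    [0,0,0,-0.52,0,0.92,-1],
    [0,0,0,-0.53,0,0.97,-1],
    [0,0,0,-0.53,0,0.97,-1],
  ],
)

```text
clock: 17.6
ee_pos: [0.5408, -0.1252, 0.0945]
tcp_rot: [0.875, 0.484, -0.0, -0.001]
force: [-0.7, -0.4, -1.0]
grip_width: -0.0
grasp_force: 0.0
```

```bash
python3 arc.py .1 0 3;python3 -c "
from h import *
covang()"
```

```text
t 17.6 tcp [ 0.5408 -0.1252  0.0945] reader [ 0.0015 -0.0559  0.0945] F [-0.7 -0.4 -1. ] w -0.00039234585053379644 q [-0.3   0.39  1.7   0.    1.05  0.26]
[[0.532, 0.847, -0.001], [0.847, -0.532, 0.0], [-0.0, -0.001, -1.0]]
to [0, np.float64(-0.0572), np.float64(0.0946)] shift [-0.013 -0.016 -0.001]
to [0, np.float64(-0.0583), np.float64(0.0864)] shift [-0.024 -0.015  0.081]
to [0, np.float64(-0.059), np.float64(0.0782)] shift [-0.031 -0.015  0.163]
cover [247.68 187.8 ] 0.98 0.12 2.6617287801052534
```

Call:
send_rows(
  series=[
    [0,0,0,-0.01,0,0.03,-1],
    [0,0,0,-0.02,0,0.06,-1],
    [0,0,0,-0.02,0,0.09,-1],
    [0,0,0,-0.03,0,0.12,-1],
    [0,0,0,-0.03,0,0.14,-1],
    [0,0,0,-0.03,0,0.155,-1],
    [0,0,0,-0.03,0,0.155,-1],
  ],
)

```text
clock: 18.4
ee_pos: [0.5394, -0.1278, 0.0796]
tcp_rot: [0.875, 0.483, -0.0, -0.0]
force: [-0.0, -0.7, 0.2]
grip_width: -0.0
grasp_force: 0.0
```

Call:
send_rows(
  series=[
    [0,0,0,0,0,0.015,-1],
    [0,0,0,0,0,0.03,-1],
    [0,0,0,0,0,0.03,-1],
  ],
)

```text
clock: 18.7
ee_pos: [0.5396, -0.1279, 0.0785]
tcp_rot: [0.875, 0.484, 0.0, 0.0]
force: [-3.7, 0.2, 12.9]
grip_width: -0.003
grasp_force: 6.2
```

The stop is felt at 13 N, at the predicted shut height. One slight extra press, then lift and check.

Call:
send_rows(
  series=[
    [0,0,0,0,0,0.01,-1],
    [0,0,0,0,0,0.01,-1],
    [0,0,0,0,0,0.01,-1],
    [0,0,0,0,0,-0.1,-1],
    [0,0,0,0,0,-0.4,-1],
    [0,0,0,0,0,-0.8,-1],
    [0,0,0,0,0,-1,-1],
    [0,0,0,0,0,-1,-1],
    [0,0,0,0,0,-1,-1],
  ],
)

```text
clock: 19.6
ee_pos: [0.5396, -0.1278, 0.1769]
tcp_rot: [0.875, 0.484, 0.0, 0.0]
force: [0.3, -0.9, -0.0]
grip_width: -0.001
grasp_force: 0.0
```

```bash
python3 -c "
from h import *
st();covang()
im=read_camera('scene');cv2.imwrite('pics/end.png',cv2.resize(im[100:320,150:470,::-1],None,fx=2,fy=2))"
```

```text
t 19.6 tcp [ 0.5396 -0.1278  0.1769] reader [ 0.0019 -0.0588  0.1769] F [ 0.3 -0.9 -0. ] w -0.0006196608779083094 q [-0.31  0.3   1.6   0.    1.24  0.25]
[[0.532, 0.847, 0.0], [0.847, -0.532, -0.0], [0.0, 0.0, -1.0]]
cover [248.192 194.32 ] 0.82 0.02 2.785519844448901
```

View pics/end.png

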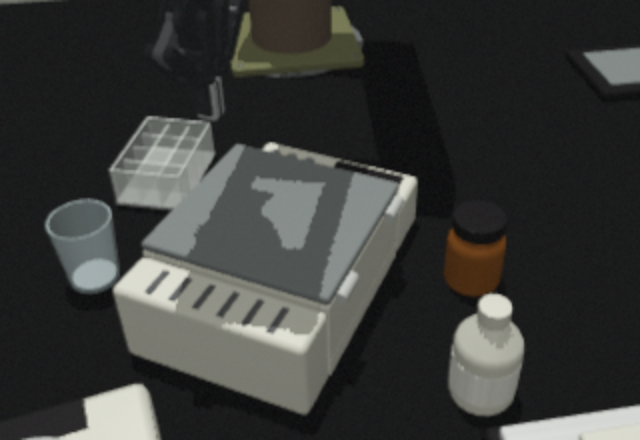

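The picture shows the cover shut flush on the rim, with its front edge around (240,270). The beaker, tip box, jar and flask look unmoved, and the gripper is clear.

```bash
python3 -c "
from plant import *
print(job_done())"
```

```text
the job is handed in; nothing more can be done
None
```

I folded the flap flat and then pushed the cover shut over it without slamming; the jar, beaker, tip box and flask look unmoved, and I handed the job in at about 20 s (the hand-in returned no verdict).

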